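Unpin the grinder's dresser arm and hold it back against its spring

ROBOT

A 6-joint arm with a two-finger parallel gripper is mounted at the origin on the work surface. World frame = base frame: x ahead of the robot, y to its left, z up, the work surface at z = 0. Lengths are in m, angles in rad, forces in N, time in s.
With the tool pointing down it reaches from about 0.35 to 0.775 m from the base axis. Payload 5.5 kg.
Tool frame: the origin (TCP) lies between the finger pads, 19 mm behind the fingertips; this is the grasp point; z points along the fingers, y is the line along which they close (so a half turn about z gives the same grasp; the last joint's range is limited). The gripper opens to 85 mm and grips with 20 to 120 N. Pads are 22 mm wide; open, the fingers measure 114 mm over their backs; the gripper's body (76 mm by 85 mm) begins 54 mm behind the grasp point. The pads swing forward as they close: fully open they stand 13 mm farther back than shut.
Start: joints at [-1.479, 0.313, 0.046, 1.304, 0, 1.431], TCP at [0.132, -0.56, 0.25] pointing down, gripper open.
Joint ranges: [-2.76, 2.76], [-0.86, 1.69], [-1.03, 1.26], [-2.2, 2.34], [-1.47, 1.5], [-3.14, 3.14]. Speed limits (rad/s): [2.57, 2.57, 3.14, 3.14, 3.14, 3.14].

INTERFACE

Orientations are given as a 3x3 rotation matrix whose columns are the frame's x, y, z axes.
In Python, from workcell import env gives the robot as it stands.
- The arm moves only by the tool jog_arm, never from a script. Its argument "deltas" is a list of rows, each an object of numbers: "x", "y", "z": the shift along the tool's x, y, z in cm; "wx", "wy", "wz": the turn, a rotation vector about the tool's x, y, z in degrees; "hand": the opening, from -1 (shut) to 1 (fully open). A call has exactly 10 rows; each row is the pose to reach, as a shift and turn from the pose commanded when the call began, along the tool's axes at that moment; what a row does not reach only later rows make up. A row lasts 1/10 s, in which the tool goes at most 50 mm and 8.59 degrees, less where a joint would pass 70% of its speed; a pose out of reach is approached as far as the arm can. A call with a gripper value outside its range is refused whole. The fingers move at their own pace and stop on an object; the grip force is fixed at half the most. Time passes only in rows, so rows that repeat a pose let the fingers close, or fill a call up. It gives the time, the measured TCP pose, the force and the opening at its end, in the units of the state.
- env.sense(): the state, without advancing time (a new reading comes with each control period).
- env.grab_frame(name): name is "scene" or "top" or "wrist"; returns a dict with "color" (400x640x3 uint8, red, green, blue), "fx", "fy", "cx", "cy" (pixels), "dist_coeffs" ([k1, k2, p1, p2, k3] as OpenCV has them; the pictures are not rectified), "world_from_camera" (4x4, takes a point from camera to world coordinates). Camera axes: x right, y down, z forward; pixel columns grow to the right and rows downward; lengths in m; the calibration is good to about 2 mm. A picture is of the moment at which its call begins. There is no depth.
- env.sign_off(): hands the job in, once; it reports no verdict.
The state is a dict: "time_s": time; "joint_pos": joint angles; "qvel": joint speeds; "tau": joint torques, N m; "position": TCP position; "tool_rot": TCP orientation; "wrist_force": force on the tool from outside, world axes, zero at the start; "wrist_torque": the same for the moment, N m; "width": finger opening in m.
Only numpy, scipy, OpenCV 4.12 (cv2) and the standard library are available. Lean on these libraries where they do the work, as an engineer would, in place of code of your own. Each camera call takes 0.05 s, during which the arm holds its last target. There are 200 camera calls.

TASK

The sprung dresser arm of the bench grinder has to be held clear so that a colleague can take the wheel off. Pull the red-headed locking pin up out of its hole, put it in the blue tray and let go of it; then take the arm by its upright black handle, swing it away from the wheel against its spring all the way to the orange stop, and finish while still holding it there by the handle. Leave the spray can, the chisel and the oilstone where they are.

Things in the scene. Friction and masses are not known exactly. Their poses are not given: they have to be found in the camera images.
- grinder: Bench grinder fixed on a dark wooden board 260 (x) x 320 (y) x 30 mm; origin under the board's centre, z up. Light-blue wheel, 180 mm across, 30 mm thick, axle along x, centre at (30, 100, 130) mm; grey motor, 100 mm across, at x -110 to 15, y 50 to 150, top z 180 mm. An aluminium plate (x -5 to 125, y -150 to -35, top z 85 mm) carries the green arm.
- stop_top (a point): Top of the orange stop, a fixed post 12 mm thick on the aluminium plate, 121 mm above the bench; the arm's side meets it at the end of its swing.
- swing_arm (a joint): Angle of the green arm about its upright pivot: 0 at rest, roller at the wheel, arm along the grinder's -x; grows anticlockwise seen from above, away from the wheel towards the grinder's -y side, to 1.10 at the orange stop. A spring drives it back to 0: 2.5 N at the handle at 0, 9 N at the stop; let go, it snaps back. The pin in its hole blocks it after about 0.06.
- pivot (a point): On the pivot axis (vertical) of the green arm, 145 mm above the bench, just over the arm's brass-coiled boss. Its axes turn with the arm: the arm runs along its -x. The arm is a bar 20 mm wide, its top 110 mm above the bench; its roller leg stands out to +y from the bar 60 mm from the pivot.
- handle (a point): Upright round black handle, 20 mm across, 60 mm tall, near the free end of the green arm, fixed to it, 130 mm from the pivot axis. This point is at its middle, 140 mm above the bench (it stands on the arm's top, from 110 to 170 mm); z up, axes turn with the arm.
- pin: Locking pin: steel shaft 10 mm across, 60 mm long, red round head on top 24 mm across, 28 mm tall; 88 mm in all, about 60 g. Origin at the shaft's lower end, z along the shaft to the head. At the start it stands loose and upright, 25 mm deep in its hole beside the arm, its head 120 to 148 mm above the bench (10 mm above the arm's top).
- pin_mid (a point): The middle of the locking pin, 44 mm above its lower end.
- pin_hole (a point): Centre of the mouth of the pin's hole (11.5 mm across, 25 mm deep) in the aluminium plate, 85 mm above the bench.
- tray: Blue open tray 130 x 130 x 45 mm, walls and floor 4 to 5 mm, fixed on the bench, left or right of the grinder. Origin under its centre, z up. The pin may lie or lean in it.
- spray_can: Bystander: white spray can 60 mm across, 190 mm tall, upright, on the other side from the tray. Origin at the centre of its underside.
- chisel: Bystander: chisel lying flat, about 205 mm long along x, black handle 26 mm wide and 24 mm high towards -x. Origin at the underside, where handle and blade meet.
- oilstone: Bystander: oilstone 150 x 50 x 24 mm lying flat. Origin under its centre.
Things that resemble listed ones, but are neither listed nor needed, are in the scene too. What is meant by the tray is not green, and is the smaller of those in its own colour.

How it is judged:
By the outcome, as a careful person would: the job done as asked, in the order asked, and still so for the second after the job is handed in, while the arm keeps its last pose, push and grip.
It also fails if it takes over 64 s, if anything falls off the work surface, if the arm or the gripper's body presses on something with over 40 N, if the wrist force passes 120 N, or if a joint passes its speed limit or range.

## Working session

There is one attempt and no reset: what is moved stays moved. The work goes in short steps, Python scripts to look and compute and a tool call to move; the robot and the scene stay as the last step left them, time stands still between calls to the robot, and variables do not carry over. Pictures are saved under pics/ and viewed, on a budget of 10 in all, crops included, one or two more only if the job needs it, and the job is handed in when it is done.

Besides the shell and the picture viewer there is one more tool, called after "Call:" as name(argument=value, ...) on one line, values as JSON. jog_arm: Moves the arm, as the interface text tells. Its arguments: {"type":"object","properties":{"deltas":{"type":"array"}},"required":["deltas"]}

```bash
mkdir -p pics; cat > h.py <<'E'
import numpy as np, cv2, json
from workcell import env
def snap(name,fn):
    f=env.grab_frame(name); cv2.imwrite(f'pics/{fn}.png',f['color'][:,:,::-1])
    np.save(f'pics/{fn}.npy',{k:v for k,v in f.items()},allow_pickle=True); return f
def load(fn): return np.load(f'pics/{fn}.npy',allow_pickle=True).item()
def K(f): return np.array([[f['fx'],0,f['cx']],[0,f['fy'],f['cy']],[0,0,1.]])
def at(f,u,v,z):
    n=cv2.undistortPoints(np.array([[[u,v]]],float),K(f),np.array(f['dist_coeffs']))[0,0]
    T=np.array(f['world_from_camera']); d=T[:3,:3]@[n[0],n[1],1]; o=T[:3,3]
    return o+d*(z-o[2])/d[2]
def proj(f,P):
    T=np.linalg.inv(np.array(f['world_from_camera'])); r=cv2.Rodrigues(T[:3,:3])[0]
    return cv2.projectPoints(np.array(P,float).reshape(-1,3),r,T[:3,3],K(f),np.array(f['dist_coeffs']))[0].reshape(-1,2)
E
python3 - <<'E'
from h import *
for n in ('top','scene'):
    f=snap(n,n+'0'); print(n,np.round(f['world_from_camera'],3),f['fx'])
s=env.sense(); print(s['time_s'],s['position'],np.round(s['tool_rot'],3),s['width'])
E
```

```text
top [[ 2.000e-03 -9.860e-01  1.690e-01  1.980e-01]
 [-1.000e+00 -1.000e-03  6.000e-03  8.500e-02]
 [-6.000e-03 -1.690e-01 -9.860e-01  1.771e+00]
 [ 0.000e+00  0.000e+00  0.000e+00  1.000e+00]] 496.5471470013209
scene [[-0.465  0.472 -0.749  1.289]
 [ 0.885  0.236 -0.401  0.509]
 [-0.013 -0.85  -0.527  0.698]
 [ 0.     0.     0.     1.   ]] 376.57767110150587
0.1 [ 0.13203236 -0.55919022  0.24918541] [[ 0.973  0.23  -0.   ]
 [ 0.23  -0.973  0.002]
 [ 0.    -0.002 -1.   ]] 0.08526205725733699
```

View pics/top0.png

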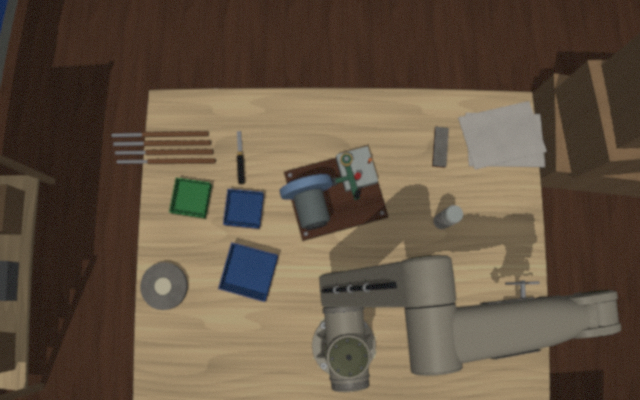

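View pics/scene0.png

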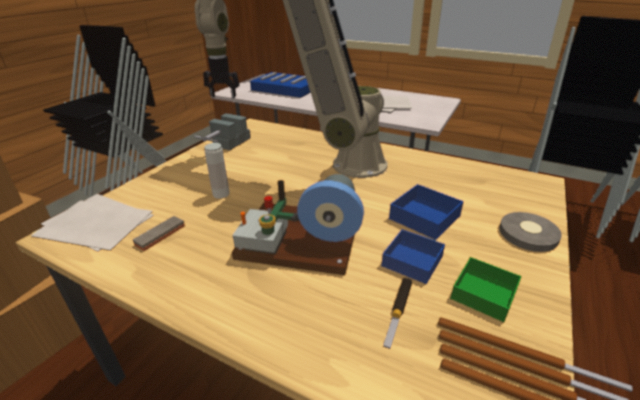

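The top view shows the grinder at about (335,190): pivot (347,160), red pin head (358,175), stop (369,158). The smaller blue tray is at (245,208), left of the grinder. I'll enlarge both views around the grinder.

```bash
python3 - <<'E'
from h import *
a=cv2.imread('pics/top0.png')[135:245,215:395]; b=cv2.imread('pics/scene0.png')[170:280,225:375]
a=cv2.resize(a,(720,440),interpolation=cv2.INTER_CUBIC); cv2.imwrite('pics/c1.png',a)
b=cv2.resize(b,(750,550),interpolation=cv2.INTER_CUBIC); cv2.imwrite('pics/c2.png',b)
E
```

```text
(no output)
```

View pics/c1.png

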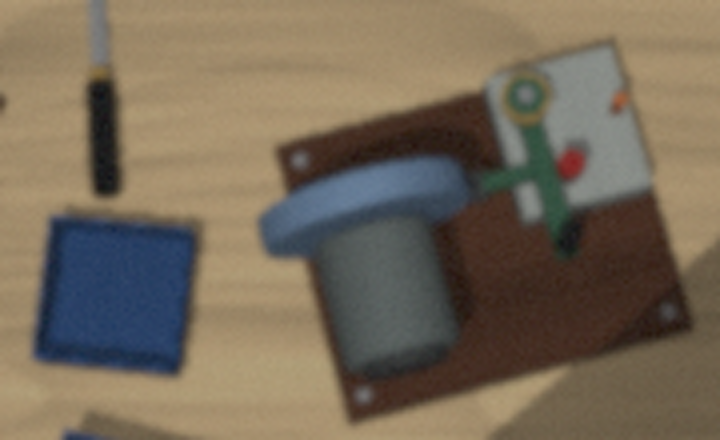

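View pics/c2.png

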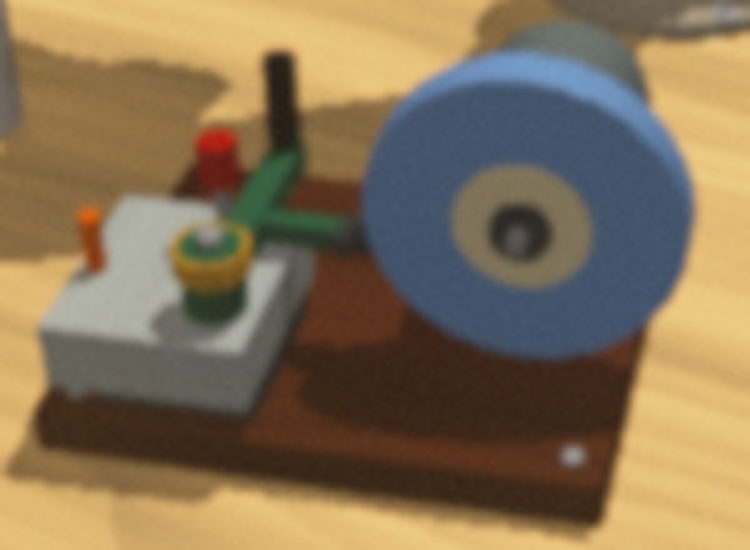

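The top crop shows the pin head at (572,162), handle about (568,235), pivot (526,96) and stop (620,102). The scene crop shows the head at (217,160), the handle from (280,55) to (288,145), and the stop top at (90,212). Next I'll compute positions.

```bash
python3 - <<'E'
from h import *
t=load('top0'); s=load('scene0')
T=lambda u,v,z: at(t,u/4+215-.375,v/4+135-.375,z)
S=lambda u,v,z: at(s,u/5+225-.4,v/5+170-.4,z)
A,B,C=T(278,148,.03),T(692,325,.03),T(350,420,.03)
print('corners',A,B,C,np.linalg.norm(A-C),np.linalg.norm(B-C))
d=A-C; y1=np.arctan2(d[1],d[0]); e=C-B; y2=np.arctan2(e[1],e[0])-np.pi/2
o=(A+B)/2; print('yaw',y1,y2,'center',o)
yaw=(y1*260+y2*320)/580
c,sn=np.cos(yaw),np.sin(yaw);R=np.array([[c,-sn],[sn,c]])
def G(n,p): print(n,np.round(p,4),'grinder',np.round(R.T@(p[:2]-o[:2]),4))
G('pin top',T(572,162,.134)); G('pin scene',S(217,160,.134))
G('handle base',T(563,250,.115));G('handle top t',T(570,232,.165))
G('handle top s',S(280,56,.17)); G('handle base s',S(287,147,.11))
G('pivot t',T(526,96,.14));G('pivot s',S(211,238,.14)); G('pivot s125',S(211,238,.125))
G('stop t',T(622,101,.121));G('stop s',S(90,212,.121))
ts=[(52,218),(200,222),(182,374),(36,360)]
P=[T(*q,.045) for q in ts]; print('tray',np.round(P,3),np.mean(P,0))
E
```

```text
corners [0.61098316 0.2137194  0.03      ] [ 0.45044968 -0.15581352  0.03      ] [0.36572576 0.1470507  0.03      ] 0.2541572398749843 0.3144914561862037
yaw 0.2654181442509099 0.27276967836146593 center [0.53071642 0.02895294 0.03      ]
pin top [ 0.5744 -0.0427  0.134 ] grinder [ 0.0231 -0.0807]
pin scene [ 0.5751 -0.0417  0.134 ] grinder [ 0.024  -0.0799]
handle base [ 0.5023 -0.0356  0.115 ] grinder [-0.0446 -0.0546]
handle top t [ 0.5082 -0.0379  0.165 ] grinder [-0.0395 -0.0584]
handle top s [ 0.5121 -0.0376  0.17  ] grinder [-0.0356 -0.0592]
handle base s [ 0.5143 -0.0362  0.11  ] grinder [-0.0331 -0.0585]
pivot t [ 0.6303 -0.0039  0.14  ] grinder [ 0.0873 -0.0582]
pivot s [0.6468 0.0045 0.14  ] grinder [ 0.1054 -0.0545]
pivot s125 [ 0.6296 -0.009   0.125 ] grinder [ 0.0852 -0.0629]
stop t [ 0.6312 -0.0874  0.121 ] grinder [ 0.0659 -0.1389]
stop s [ 0.6343 -0.0868  0.121 ] grinder [ 0.0691 -0.1391]
tray [[0.544 0.414 0.045]
 [0.54  0.281 0.045]
 [0.404 0.294 0.045]
 [0.416 0.424 0.045]] [0.47600931 0.35324322 0.045     ]
```

Call:
jog_arm(deltas=[{"x": 2,"y": -1.5,"z": -1},{"x": 5,"y": -3.6,"z": -2},{"x": 8,"y": -5.8,"z": -3},{"x": 11,"y": -8,"z": -4},{"x": 14,"y": -10.2,"z": -5},{"x": 17,"y": -12.4,"z": -5},{"x": 20,"y": -14.6,"z": -5},{"x": 23,"y": -16.8,"z": -5},{"x": 25.5,"y": -18.6,"z": -5},{"x": 27.5,"y": -20,"z": -5}])

```text
validation failed for argument at $.de...
```

Call:
jog_arm(deltas=[{"x": 3,"y": -2.2},{"x": 6,"y": -4.4},{"x": 9,"y": -6.5,"wz": -1},{"x": 12,"y": -8.7,"wz": -1},{"x": 15,"y": -10.9,"wz": -2},{"x": 18,"y": -13,"wz": -2},{"x": 21,"y": -15.3,"wz": -2},{"x": 24,"y": -17.5,"wz": -2},{"x": 26.5,"y": -19.3,"wz": -2},{"x": 27.5,"y": -20,"wz": -2}])

```text
validation failed for argument at $.de...
```

```bash
python3 - <<'E'
from h import *
f=snap('wrist','w1'); s=env.sense(); print(s['time_s'],s['position'],np.round(s['tool_rot'],3),np.round(f['world_from_camera'],3),s['joint_pos'])
print(proj(f,[[.575,-.0422,.148],[.508,-.0395,.17],[.6335,-.005,.145],[.632,-.087,.121]]))
E
```

```text
0.15 [ 0.13203204 -0.55928171  0.24931036] [[ 0.973  0.23  -0.   ]
 [ 0.23  -0.973  0.001]
 [ 0.    -0.001 -1.   ]] [[ 0.229 -0.923 -0.309  0.211]
 [-0.973 -0.218 -0.072 -0.541]
 [-0.     0.317 -0.948  0.373]
 [ 0.     0.     0.     1.   ]] [-1.47862384e+00  3.13851309e-01  4.52643544e-02  1.30359829e+00
 -2.07530119e-05  1.43117421e+00]
[[12345.9147067  15639.65149618]
 [11352.35014451 11963.57243574]
 [44093.55267771 59887.44945604]
 [ 6563.63000298 10461.95671105]]
```

View pics/w1.png

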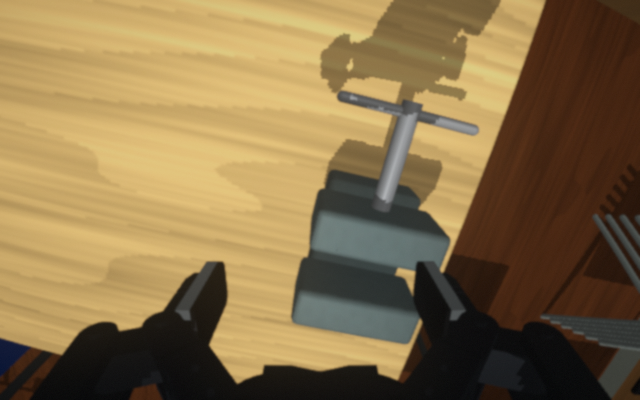

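The moves were refused, probably because every row needs all seven keys. That picture only shows the vise under the start pose. I'll resend with full rows.

Call:
jog_arm(deltas=[{"x": 2,"y": -1.5,"z": -1,"wx": 0,"wy": 0,"wz": 0,"hand": 1},{"x": 5,"y": -3.6,"z": -2,"wx": 0,"wy": 0,"wz": 0,"hand": 1},{"x": 8,"y": -5.8,"z": -3,"wx": 0,"wy": 0,"wz": 0,"hand": 1},{"x": 11,"y": -8,"z": -4,"wx": 0,"wy": 0,"wz": 0,"hand": 1},{"x": 14,"y": -10.2,"z": -5,"wx": 0,"wy": 0,"wz": 0,"hand": 1},{"x": 17,"y": -12.4,"z": -5,"wx": 0,"wy": 0,"wz": 0,"hand": 1},{"x": 20,"y": -14.6,"z": -5,"wx": 0,"wy": 0,"wz": 0,"hand": 1},{"x": 23,"y": -16.8,"z": -5,"wx": 0,"wy": 0,"wz": 0,"hand": 1},{"x": 25.5,"y": -18.6,"z": -5,"wx": 0,"wy": 0,"wz": 0,"hand": 1},{"x": 27.5,"y": -20,"z": -5,"wx": 0,"wy": 0,"wz": 0,"hand": 1}])

```text
time_s: 1.15
position: [0.3546, -0.3001, 0.2999]
tool_rot: [[0.973, 0.231, -0.0], [0.231, -0.973, 0.0], [0.0, -0.0, -1.0]]
wrist_force: [-0.5, 0.4, 0.4]
width: 0.0855
```

Call:
jog_arm(deltas=[{"x": 2,"y": -1.5,"z": 0,"wx": 0,"wy": 0,"wz": 0,"hand": 1},{"x": 5,"y": -3.6,"z": 0,"wx": 0,"wy": 0,"wz": 0,"hand": 0.6},{"x": 8,"y": -5.8,"z": 0,"wx": 0,"wy": 0,"wz": -1,"hand": 0.6},{"x": 11,"y": -8,"z": 0,"wx": 0,"wy": 0,"wz": -2,"hand": 0.6},{"x": 14,"y": -10.2,"z": 0,"wx": 0,"wy": 0,"wz": -2,"hand": 0.6},{"x": 17,"y": -12.4,"z": 0,"wx": 0,"wy": 0,"wz": -2,"hand": 0.6},{"x": 20,"y": -14.6,"z": 0,"wx": 0,"wy": 0,"wz": -2,"hand": 0.6},{"x": 23,"y": -16.8,"z": 0,"wx": 0,"wy": 0,"wz": -2,"hand": 0.6},{"x": 25.5,"y": -18.6,"z": 0,"wx": 0,"wy": 0,"wz": -2,"hand": 0.6},{"x": 27.3,"y": -20,"z": 0,"wx": 0,"wy": 0,"wz": -2,"hand": 0.6}])

```text
time_s: 2.15
position: [0.5745, -0.0427, 0.2994]
tool_rot: [[0.964, 0.265, -0.001], [0.265, -0.964, 0.0], [-0.001, -0.0, -1.0]]
wrist_force: [0.3, -0.2, 1.2]
width: 0.0688
```

```bash
python3 - <<'E'
from h import *
f=snap('wrist','w2'); s=env.sense(); print(s['time_s'],s['position'],np.round(s['tool_rot'],3),s['joint_pos'],s['width'])
print(proj(f,[[.575,-.0422,.148],[.508,-.0395,.17],[.6335,-.005,.145],[.632,-.087,.121]]))
E
```

```text
2.2 [ 0.57592591 -0.04075343  0.2990544 ] [[ 0.964  0.267  0.   ]
 [ 0.267 -0.964  0.002]
 [ 0.001 -0.002 -1.   ]] [-2.10593001e-01  3.10632441e-01  1.61572171e-01  1.42168912e+00
  1.91258399e-03  2.66102853e+00] 0.0682279824730706
[[318.9649824  185.43790831]
 [295.57857122 263.22544563]
 [293.96886343 106.64031249]
 [383.10554763 131.60161937]]
```

View pics/w2.png

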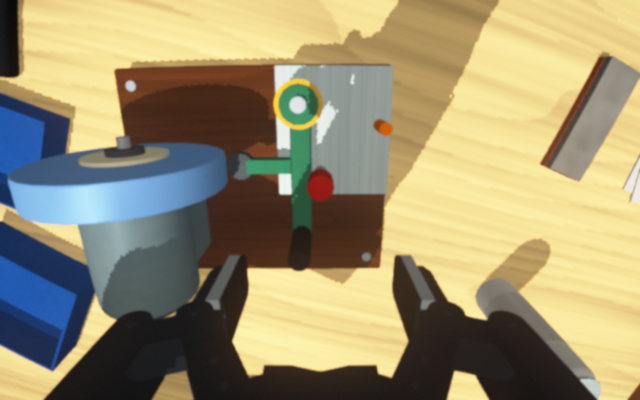

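The pin head is at (320,186), predicted (319,185). The handle top is at (298,262), predicted (296,263). Both agree within about 2 mm, so I'll descend and grip.

Call:
jog_arm(deltas=[{"x": -0.1,"y": 0.1,"z": 2,"wx": 0,"wy": 0,"wz": 0,"hand": 0.5},{"x": -0.1,"y": 0.1,"z": 4.5,"wx": 0,"wy": 0,"wz": 0,"hand": 0.5},{"x": -0.1,"y": 0.1,"z": 7,"wx": 0,"wy": 0,"wz": 0,"hand": 0.5},{"x": -0.1,"y": 0.1,"z": 9.5,"wx": 0,"wy": 0,"wz": 0,"hand": 0.5},{"x": -0.1,"y": 0.1,"z": 12,"wx": 0,"wy": 0,"wz": 0,"hand": 0.5},{"x": -0.1,"y": 0.1,"z": 13.5,"wx": 0,"wy": 0,"wz": 0,"hand": 0.5},{"x": -0.1,"y": 0.1,"z": 15,"wx": 0,"wy": 0,"wz": 0,"hand": 0.5},{"x": -0.1,"y": 0.1,"z": 15.8,"wx": 0,"wy": 0,"wz": 0,"hand": 0.5},{"x": -0.1,"y": 0.1,"z": 16.3,"wx": 0,"wy": 0,"wz": 0,"hand": 0.5},{"x": -0.1,"y": 0.1,"z": 16.3,"wx": 0,"wy": 0,"wz": 0,"hand": 0.5}])

```text
time_s: 3.2
position: [0.5725, -0.0457, 0.1365]
tool_rot: [[0.965, 0.264, -0.001], [0.264, -0.965, 0.0], [-0.001, -0.0, -1.0]]
wrist_force: [0.2, -0.5, 0.3]
width: 0.0639
```

Call:
jog_arm(deltas=[{"x": 0,"y": 0,"z": 0,"wx": 0,"wy": 0,"wz": 0,"hand": 0.2},{"x": 0,"y": 0,"z": 0,"wx": 0,"wy": 0,"wz": 0,"hand": 0},{"x": 0,"y": 0,"z": 0,"wx": 0,"wy": 0,"wz": 0,"hand": -0.2},{"x": 0,"y": 0,"z": 0,"wx": 0,"wy": 0,"wz": 0,"hand": -0.4},{"x": 0,"y": 0,"z": 0,"wx": 0,"wy": 0,"wz": 0,"hand": -0.6},{"x": 0,"y": 0,"z": 0,"wx": 0,"wy": 0,"wz": 0,"hand": -1},{"x": 0,"y": 0,"z": 0,"wx": 0,"wy": 0,"wz": 0,"hand": -1},{"x": 0,"y": 0,"z": 0,"wx": 0,"wy": 0,"wz": 0,"hand": -1},{"x": 0,"y": 0,"z": 0,"wx": 0,"wy": 0,"wz": 0,"hand": -1},{"x": 0,"y": 0,"z": 0,"wx": 0,"wy": 0,"wz": 0,"hand": -1}])

```text
time_s: 4.2
position: [0.5731, -0.0454, 0.1375]
tool_rot: [[0.965, 0.264, 0.001], [0.264, -0.965, 0.0], [0.001, -0.0, -1.0]]
wrist_force: [0.1, 2.8, 5.9]
width: 0.0224
```

Call:
jog_arm(deltas=[{"x": 0,"y": 0,"z": -0.4,"wx": 0,"wy": 0,"wz": 0,"hand": -1},{"x": 0,"y": 0,"z": -1,"wx": 0,"wy": 0,"wz": 0,"hand": -1},{"x": 0,"y": 0,"z": -1.7,"wx": 0,"wy": 0,"wz": 0,"hand": -1},{"x": 0,"y": 0,"z": -2.5,"wx": 0,"wy": 0,"wz": 0,"hand": -1},{"x": 0,"y": 0,"z": -3.5,"wx": 0,"wy": 0,"wz": 0,"hand": -1},{"x": 0,"y": 0,"z": -5.5,"wx": 0,"wy": 0,"wz": 0,"hand": -1},{"x": 0,"y": 0,"z": -8.5,"wx": 0,"wy": 0,"wz": 0,"hand": -1},{"x": 0,"y": 0,"z": -12,"wx": 0,"wy": 0,"wz": 0,"hand": -1},{"x": 0,"y": 0,"z": -16,"wx": 0,"wy": 0,"wz": 0,"hand": -1},{"x": 0,"y": 0,"z": -20,"wx": 0,"wy": 0,"wz": 0,"hand": -1}])

```text
time_s: 5.2
position: [0.5724, -0.0458, 0.3393]
tool_rot: [[0.965, 0.263, 0.0], [0.263, -0.965, -0.001], [0.0, 0.001, -1.0]]
wrist_force: [1.3, 1.0, 0.5]
width: 0.0223
```

```bash
python3 - <<'E'
from h import *
f=snap('wrist','w3'); s=env.sense(); print(s['time_s'],s['position'],s['width'],s['wrist_force'],s['joint_pos'])
E
```

```text
5.25 [ 0.574163   -0.04625534  0.34667661] 0.022722376967171713 [1.22819023 0.41819981 4.72928563] [-2.19443603e-01  3.02592845e-01  2.65820530e-01  1.52291997e+00
 -5.62987619e-04  2.65568995e+00]
```

View pics/w3.png

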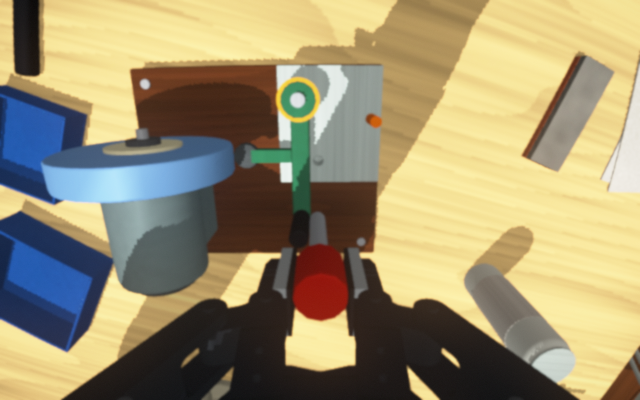

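The pin is held at (320,280) and the empty hole shows at (318,160). I'll carry it over the grinder to the tray, turning the wrist on the way to keep joint 6 in range.

Call:
jog_arm(deltas=[{"x": 0,"y": -1,"z": 0,"wx": 0,"wy": 0,"wz": -2,"hand": -1},{"x": 0.1,"y": -3,"z": 0,"wx": 0,"wy": 0,"wz": -5,"hand": -1},{"x": 0.2,"y": -5.5,"z": 0,"wx": 0,"wy": 0,"wz": -8,"hand": -1},{"x": 0.2,"y": -8,"z": 0,"wx": 0,"wy": 0,"wz": -12,"hand": -1},{"x": 0.3,"y": -10.5,"z": 0,"wx": 0,"wy": 0,"wz": -15,"hand": -1},{"x": 0.4,"y": -13,"z": 0,"wx": 0,"wy": 0,"wz": -18,"hand": -1},{"x": 0.4,"y": -15.5,"z": 0,"wx": 0,"wy": 0,"wz": -22,"hand": -1},{"x": 0.5,"y": -18,"z": 0,"wx": 0,"wy": 0,"wz": -25,"hand": -1},{"x": 0.5,"y": -20,"z": 0,"wx": 0,"wy": 0,"wz": -28,"hand": -1},{"x": 0.6,"y": -21.5,"z": 0,"wx": 0,"wy": 0,"wz": -30,"hand": -1}])

```text
time_s: 6.25
position: [0.5207, 0.1647, 0.3362]
tool_rot: [[0.701, 0.713, -0.002], [0.713, -0.701, -0.0], [-0.001, -0.001, -1.0]]
wrist_force: [-0.9, 0.5, -1.1]
width: 0.0222
```

```bash
cat > go.py <<'E'
from h import *; import sys
s=env.sense(); t=np.array([float(v) for v in sys.argv[1:4]]); R=np.array(s['tool_rot'])
print(s['time_s'],np.round(s['position'],4),'yaw',np.degrees(np.arctan2(R[1,0],R[0,0])),'j',np.round(s['joint_pos'],2),'d cm',100*R.T@(t-s['position']),s['width'])
E
python3 go.py .476 .353 .34
```

```text
6.25 [0.5207 0.1647 0.3362] yaw 45.49246649266753 j [ 0.16  0.25  0.17  1.49 -0.    2.51] d cm [ 10.29499948 -16.39349098  -0.37797123] 0.022230005133719203
```

Call:
jog_arm(deltas=[{"x": 1,"y": -1.6,"z": 0,"wx": 0,"wy": 0,"wz": -2,"hand": -1},{"x": 2.5,"y": -4,"z": 0,"wx": 0,"wy": 0,"wz": -5,"hand": -1},{"x": 4,"y": -6.4,"z": 0,"wx": 0,"wy": 0,"wz": -8,"hand": -1},{"x": 5.5,"y": -8.8,"z": 0,"wx": 0,"wy": 0,"wz": -11,"hand": -1},{"x": 7,"y": -11.2,"z": 0,"wx": 0,"wy": 0,"wz": -14,"hand": -1},{"x": 8.5,"y": -13.6,"z": 1,"wx": 0,"wy": 0,"wz": -17,"hand": -1},{"x": 9.7,"y": -15.4,"z": 3,"wx": 0,"wy": 0,"wz": -20,"hand": -1},{"x": 10.2,"y": -16.2,"z": 5,"wx": 0,"wy": 0,"wz": -20,"hand": -1},{"x": 10.2,"y": -16.2,"z": 7,"wx": 0,"wy": 0,"wz": -20,"hand": -1},{"x": 10.2,"y": -16.2,"z": 8,"wx": 0,"wy": 0,"wz": -20,"hand": -1}])

```text
time_s: 7.25
position: [0.4773, 0.3497, 0.2543]
tool_rot: [[0.417, 0.909, -0.003], [0.909, -0.417, -0.002], [-0.003, -0.002, -1.0]]
wrist_force: [0.7, -0.1, -1.2]
width: 0.0223
```

```bash
python3 - <<'E'
from h import *
snap('top','t2')
a=cv2.imread('pics/t2.png')[150:310,180:400]
cv2.imwrite('pics/c3.png',cv2.resize(a,(770,560),interpolation=cv2.INTER_CUBIC))
E
python3 go.py .476 .353 .09
```

```text
7.3 [0.4772 0.3492 0.2534] yaw 65.3178900629573 j [ 0.5   0.35  0.1   1.33 -0.    2.5 ] d cm [ 0.36794765 -0.2149976  16.34285782] 0.022362560750410834
```

View pics/c3.png

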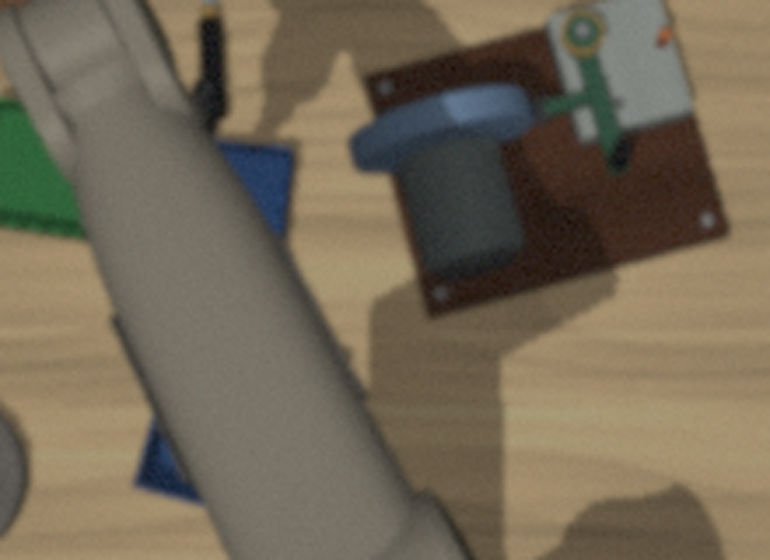

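The arm hides most of the tray, but its visible corner at (295,150) is where expected. I'll lower the pin and release it.

Call:
jog_arm(deltas=[{"x": 0.2,"y": -0.1,"z": 2,"wx": 0,"wy": 0,"wz": 0,"hand": -1},{"x": 0.3,"y": -0.2,"z": 4.5,"wx": 0,"wy": 0,"wz": 0,"hand": -1},{"x": 0.3,"y": -0.2,"z": 7,"wx": 0,"wy": 0,"wz": 0,"hand": -1},{"x": 0.3,"y": -0.2,"z": 9.5,"wx": 0,"wy": 0,"wz": 0,"hand": -1},{"x": 0.3,"y": -0.2,"z": 12,"wx": 0,"wy": 0,"wz": 0,"hand": -1},{"x": 0.3,"y": -0.2,"z": 14,"wx": 0,"wy": 0,"wz": 0,"hand": -1},{"x": 0.3,"y": -0.2,"z": 15.3,"wx": 0,"wy": 0,"wz": 0,"hand": -1},{"x": 0.3,"y": -0.2,"z": 16,"wx": 0,"wy": 0,"wz": 0,"hand": -1},{"x": 0.3,"y": -0.2,"z": 16.3,"wx": 0,"wy": 0,"wz": 0,"hand": -1},{"x": 0.3,"y": -0.2,"z": 16.3,"wx": 0,"wy": 0,"wz": 0,"hand": -1}])

```text
time_s: 8.3
position: [0.4785, 0.3534, 0.0944]
tool_rot: [[0.418, 0.908, 0.001], [0.908, -0.418, 0.0], [0.0, 0.001, -1.0]]
wrist_force: [-0.6, 0.4, -0.8]
width: 0.0225
```

Call:
jog_arm(deltas=[{"x": 0,"y": 0,"z": 0,"wx": 0,"wy": 0,"wz": 0,"hand": 0},{"x": 0,"y": 0,"z": 0,"wx": 0,"wy": 0,"wz": 0,"hand": 0.4},{"x": 0,"y": 0,"z": 0,"wx": 0,"wy": 0,"wz": 0,"hand": 0.6},{"x": 0,"y": 0,"z": 0,"wx": 0,"wy": 0,"wz": 0,"hand": 0.6},{"x": 0,"y": 0,"z": 0,"wx": 0,"wy": 0,"wz": 0,"hand": 0.6},{"x": 0,"y": 0,"z": 0,"wx": 0,"wy": 0,"wz": 0,"hand": 0.6},{"x": 0,"y": 0,"z": -3,"wx": 0,"wy": 0,"wz": 0,"hand": 0.6},{"x": 0,"y": 0,"z": -7,"wx": 0,"wy": 0,"wz": 0,"hand": 0.6},{"x": 0,"y": 0,"z": -11,"wx": 0,"wy": 0,"wz": 0,"hand": 0.6},{"x": 0,"y": 0,"z": -15,"wx": 0,"wy": 0,"wz": 0,"hand": 0.6}])

```text
time_s: 9.3
position: [0.4778, 0.3531, 0.2454]
tool_rot: [[0.418, 0.908, -0.0], [0.908, -0.418, -0.0], [-0.0, -0.0, -1.0]]
wrist_force: [1.4, 0.7, -0.4]
width: 0.0681
```

```bash
python3 - <<'E'
from h import *
snap('wrist','w4')
E
python3 go.py .508 -.0395 .30
```

```text
9.35 [0.4802 0.3545 0.253 ] yaw 65.2885523680057 j [ 0.5   0.35  0.1   1.31 -0.    2.5 ] d cm [-34.5884429   19.03211486  -4.86532357] 0.06831291691546619
```

View pics/w4.png

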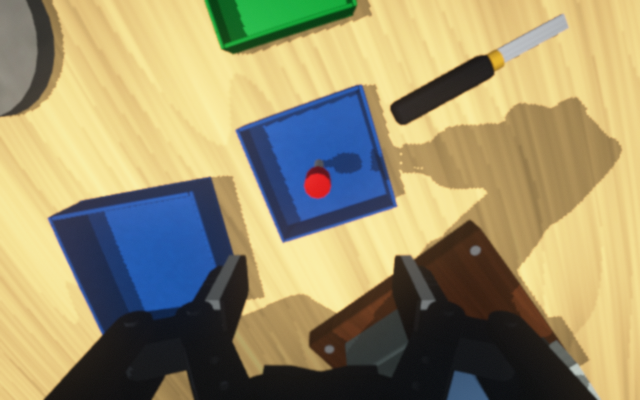

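The pin stands in the smaller blue tray at (317,183), and everything else looks untouched. Now to the handle.

Call:
jog_arm(deltas=[{"x": 0,"y": 0,"z": -2,"wx": 0,"wy": 0,"wz": 0,"hand": 0.6},{"x": -1,"y": 0.5,"z": -5,"wx": 0,"wy": 0,"wz": 2,"hand": 0.6},{"x": -3,"y": 1.6,"z": -7,"wx": 0,"wy": 0,"wz": 5,"hand": 0.6},{"x": -5,"y": 2.7,"z": -7,"wx": 0,"wy": 0,"wz": 8,"hand": 0.6},{"x": -7.5,"y": 4.1,"z": -7,"wx": 0,"wy": 0,"wz": 11,"hand": 0.6},{"x": -10,"y": 5.5,"z": -7,"wx": 0,"wy": 0,"wz": 14,"hand": 0.6},{"x": -12.5,"y": 6.9,"z": -7,"wx": 0,"wy": 0,"wz": 17,"hand": 0.6},{"x": -15,"y": 8.2,"z": -7,"wx": 0,"wy": 0,"wz": 20,"hand": 0.6},{"x": -17.5,"y": 9.6,"z": -7,"wx": 0,"wy": 0,"wz": 23,"hand": 0.6},{"x": -19.5,"y": 10.7,"z": -7,"wx": 0,"wy": 0,"wz": 25,"hand": 0.6}])

```text
time_s: 10.35
position: [0.4936, 0.13, 0.3138]
tool_rot: [[0.764, 0.645, 0.0], [0.645, -0.764, -0.0], [-0.0, 0.0, -1.0]]
wrist_force: [0.2, -0.1, 0.2]
width: 0.0687
```

```bash
python3 go.py .508 -.0395 .30
```

```text
10.35 [0.4936 0.13   0.3138] yaw 40.13933840065947 j [ 0.1   0.18  0.02  1.42 -0.    2.54] d cm [-9.82850788 13.88155293  1.38899549] 0.06867027809679589
```

Call:
jog_arm(deltas=[{"x": -1,"y": 1.4,"z": 0,"wx": 0,"wy": 0,"wz": 3,"hand": 0.6},{"x": -2.5,"y": 3.5,"z": 0,"wx": 0,"wy": 0,"wz": 6,"hand": 0.6},{"x": -4,"y": 5.6,"z": 0,"wx": 0,"wy": 0,"wz": 10,"hand": 0.6},{"x": -5.5,"y": 7.8,"z": 0,"wx": 0,"wy": 0,"wz": 14,"hand": 0.6},{"x": -7,"y": 9.9,"z": 0,"wx": 0,"wy": 0,"wz": 18,"hand": 0.6},{"x": -8.5,"y": 12,"z": 0,"wx": 0,"wy": 0,"wz": 21,"hand": 0.6},{"x": -9.4,"y": 13.3,"z": 1,"wx": 0,"wy": 0,"wz": 24,"hand": 0.6},{"x": -9.8,"y": 13.9,"z": 2,"wx": 0,"wy": 0,"wz": 25,"hand": 0.6},{"x": -9.8,"y": 13.9,"z": 3,"wx": 0,"wy": 0,"wz": 25,"hand": 0.6},{"x": -9.8,"y": 13.9,"z": 3,"wx": 0,"wy": 0,"wz": 25,"hand": 0.6}])

```text
time_s: 11.35
position: [0.5078, -0.0373, 0.2821]
tool_rot: [[0.964, 0.265, -0.003], [0.265, -0.964, 0.001], [-0.003, -0.002, -1.0]]
wrist_force: [0.2, 0.3, -0.4]
width: 0.0685
```

```bash
python3 - <<'E'
from h import *
f=snap('wrist','w5'); print(proj(f,[[.508,-.0395,.17],[.508,-.0395,.11],[.6335,-.005,.145],[.632,-.087,.121]]))
E
python3 go.py .508 -.0395 .148
```

```text
[[322.44384807 200.97471464]
 [322.0128015  179.79707927]
 [322.45123971  17.97773019]
 [419.48554204  56.02908832]]
11.4 [ 0.5081 -0.0371  0.283 ] yaw 15.360853713503351 j [-0.23  0.18 -0.05  1.35  0.    2.64] d cm [-0.04520471  0.24336226 13.49618402] 0.06832373123228651
```

View pics/w5.png

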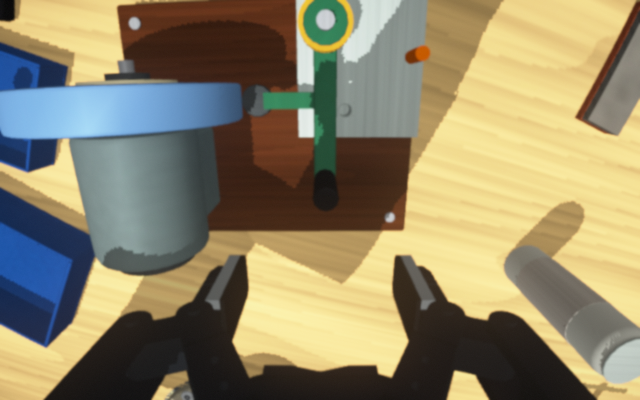

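The handle top is at (326,198) against a prediction of (322,201), so I'll add a 2 mm correction, descend and close.

Call:
jog_arm(deltas=[{"x": 0.1,"y": 0.4,"z": 2,"wx": 0,"wy": 0,"wz": 0,"hand": 0.6},{"x": 0.1,"y": 0.4,"z": 4,"wx": 0,"wy": 0,"wz": 0,"hand": 0.5},{"x": 0.1,"y": 0.4,"z": 6,"wx": 0,"wy": 0,"wz": 0,"hand": 0.5},{"x": 0.1,"y": 0.4,"z": 8,"wx": 0,"wy": 0,"wz": 0,"hand": 0.5},{"x": 0.1,"y": 0.4,"z": 10,"wx": 0,"wy": 0,"wz": 0,"hand": 0.5},{"x": 0.1,"y": 0.4,"z": 11.5,"wx": 0,"wy": 0,"wz": 0,"hand": 0.5},{"x": 0.1,"y": 0.4,"z": 12.7,"wx": 0,"wy": 0,"wz": 0,"hand": 0.5},{"x": 0.1,"y": 0.4,"z": 13.4,"wx": 0,"wy": 0,"wz": 0,"hand": 0.5},{"x": 0.1,"y": 0.4,"z": 13.4,"wx": 0,"wy": 0,"wz": 0,"hand": 0.5},{"x": 0.1,"y": 0.4,"z": 13.4,"wx": 0,"wy": 0,"wz": 0,"hand": 0.5}])

```text
time_s: 12.4
position: [0.5112, -0.0415, 0.1505]
tool_rot: [[0.965, 0.264, 0.001], [0.264, -0.965, -0.0], [0.001, 0.0, -1.0]]
wrist_force: [0.1, 0.2, 0.4]
width: 0.0638
```

Call:
jog_arm(deltas=[{"x": 0,"y": 0,"z": 0,"wx": 0,"wy": 0,"wz": 0,"hand": 0.2},{"x": 0,"y": 0,"z": 0,"wx": 0,"wy": 0,"wz": 0,"hand": 0},{"x": 0,"y": 0,"z": 0,"wx": 0,"wy": 0,"wz": 0,"hand": -0.2},{"x": 0,"y": 0,"z": 0,"wx": 0,"wy": 0,"wz": 0,"hand": -0.4},{"x": 0,"y": 0,"z": 0,"wx": 0,"wy": 0,"wz": 0,"hand": -0.6},{"x": 0,"y": 0,"z": 0,"wx": 0,"wy": 0,"wz": 0,"hand": -1},{"x": 0,"y": 0,"z": 0,"wx": 0,"wy": 0,"wz": 0,"hand": -1},{"x": 0,"y": 0,"z": 0,"wx": 0,"wy": 0,"wz": 0,"hand": -1},{"x": 0,"y": 0,"z": 0,"wx": 0,"wy": 0,"wz": 0,"hand": -1},{"x": 0,"y": 0,"z": 0,"wx": 0,"wy": 0,"wz": 0,"hand": -1}])

```text
time_s: 13.4
position: [0.5108, -0.0414, 0.1503]
tool_rot: [[0.965, 0.264, 0.0], [0.264, -0.965, 0.0], [0.0, -0.0, -1.0]]
wrist_force: [-1.5, 3.0, 5.7]
width: 0.0188
```

```bash
python3 - <<'E'
from h import *
s=env.sense(); print(s['position'],s['wrist_force'],s['width'])
# arc rows, tool frame: pivot at +13cm x; swing a anticlockwise
for a in np.arange(.05,1.16,.05): print(round(a,2),np.round([13-13*np.cos(a),13*np.sin(a),-np.degrees(a)],2))
E
```

```text
[ 0.51083512 -0.04140067  0.15030768] [-1.46363383  2.9596501   5.69472578] 0.018800829326147465
0.05 [ 0.02  0.65 -2.86]
0.1 [ 0.06  1.3  -5.73]
0.15 [ 0.15  1.94 -8.59]
0.2 [  0.26   2.58 -11.46]
0.25 [  0.4    3.22 -14.32]
0.3 [  0.58   3.84 -17.19]
0.35 [  0.79   4.46 -20.05]
0.4 [  1.03   5.06 -22.92]
0.45 [  1.29   5.65 -25.78]
0.5 [  1.59   6.23 -28.65]
0.55 [  1.92   6.79 -31.51]
0.6 [  2.27   7.34 -34.38]
0.65 [  2.65   7.87 -37.24]
0.7 [  3.06   8.37 -40.11]
0.75 [  3.49   8.86 -42.97]
0.8 [  3.94   9.33 -45.84]
0.85 [  4.42   9.77 -48.7 ]
0.9 [  4.92  10.18 -51.57]
0.95 [  5.44  10.57 -54.43]
1.0 [  5.98  10.94 -57.3 ]
1.05 [  6.53  11.28 -60.16]
1.1 [  7.1   11.59 -63.03]
1.15 [  7.69  11.87 -65.89]
```

Call:
jog_arm(deltas=[{"x": 0.02,"y": 0.65,"z": 0,"wx": 0,"wy": 0,"wz": -2.9,"hand": -1},{"x": 0.06,"y": 1.3,"z": 0,"wx": 0,"wy": 0,"wz": -5.7,"hand": -1},{"x": 0.15,"y": 1.94,"z": 0,"wx": 0,"wy": 0,"wz": -8.6,"hand": -1},{"x": 0.26,"y": 2.58,"z": 0,"wx": 0,"wy": 0,"wz": -11.5,"hand": -1},{"x": 0.4,"y": 3.22,"z": 0,"wx": 0,"wy": 0,"wz": -14.3,"hand": -1},{"x": 0.58,"y": 3.84,"z": 0,"wx": 0,"wy": 0,"wz": -17.2,"hand": -1},{"x": 0.79,"y": 4.46,"z": 0,"wx": 0,"wy": 0,"wz": -20,"hand": -1},{"x": 1.03,"y": 5.06,"z": 0,"wx": 0,"wy": 0,"wz": -22.9,"hand": -1},{"x": 1.29,"y": 5.65,"z": 0,"wx": 0,"wy": 0,"wz": -25.8,"hand": -1},{"x": 1.59,"y": 6.23,"z": 0,"wx": 0,"wy": 0,"wz": -28.6,"hand": -1}])

```text
time_s: 14.4
position: [0.5429, -0.0967, 0.1503]
tool_rot: [[0.719, 0.695, 0.001], [0.695, -0.719, 0.002], [0.002, -0.001, -1.0]]
wrist_force: [-1.1, 5.5, 5.8]
width: 0.019
```

```bash
python3 - <<'E'
from h import *
s=env.sense(); p=np.array(s['position']); R=np.array(s['tool_rot']); print(p,R.T@s['wrist_force'],s['width'])
a=np.arctan2(R[1,0],R[0,0]); print(np.degrees(a))
h0=np.array([.5108,-.0414]); c,n=.965,.264; piv=h0+.13*np.array([c,n])
v=piv-p[:2]; print('pivot',piv,'radius',np.linalg.norm(v),'swing',np.arctan2(v[1],v[0])-np.arctan2(n,c))
# remaining arc relative to tool frame now
for b in np.arange(.05,.71,.05): print(round(b,2),np.round([13-13*np.cos(b),13*np.sin(b),-np.degrees(b)],2))
E
```

```text
[ 0.54286992 -0.09670951  0.15030175] [ 2.98349624 -4.72752114 -5.83956425] 0.019031686044676158
44.028442265845264
pivot [ 0.63625 -0.00708] radius 0.1294344925337075 swing 0.4978661483411542
0.05 [ 0.02  0.65 -2.86]
0.1 [ 0.06  1.3  -5.73]
0.15 [ 0.15  1.94 -8.59]
0.2 [  0.26   2.58 -11.46]
0.25 [  0.4    3.22 -14.32]
0.3 [  0.58   3.84 -17.19]
0.35 [  0.79   4.46 -20.05]
0.4 [  1.03   5.06 -22.92]
0.45 [  1.29   5.65 -25.78]
0.5 [  1.59   6.23 -28.65]
0.55 [  1.92   6.79 -31.51]
0.6 [  2.27   7.34 -34.38]
0.65 [  2.65   7.87 -37.24]
0.7 [  3.06   8.37 -40.11]
```

Call:
jog_arm(deltas=[{"x": 0.02,"y": 0.65,"z": 0,"wx": 0,"wy": 0,"wz": -2.9,"hand": -1},{"x": 0.06,"y": 1.3,"z": 0,"wx": 0,"wy": 0,"wz": -5.7,"hand": -1},{"x": 0.15,"y": 1.94,"z": 0,"wx": 0,"wy": 0,"wz": -8.6,"hand": -1},{"x": 0.26,"y": 2.58,"z": 0,"wx": 0,"wy": 0,"wz": -11.5,"hand": -1},{"x": 0.4,"y": 3.22,"z": 0,"wx": 0,"wy": 0,"wz": -14.3,"hand": -1},{"x": 0.58,"y": 3.84,"z": 0,"wx": 0,"wy": 0,"wz": -17.2,"hand": -1},{"x": 0.79,"y": 4.46,"z": 0,"wx": 0,"wy": 0,"wz": -20,"hand": -1},{"x": 1.03,"y": 5.06,"z": 0,"wx": 0,"wy": 0,"wz": -22.9,"hand": -1},{"x": 1.29,"y": 5.65,"z": 0,"wx": 0,"wy": 0,"wz": -25.8,"hand": -1},{"x": 1.59,"y": 6.23,"z": 0,"wx": 0,"wy": 0,"wz": -28.6,"hand": -1}])

```text
time_s: 15.4
position: [0.5966, -0.1297, 0.1503]
tool_rot: [[0.299, 0.954, -0.001], [0.954, -0.299, 0.003], [0.002, -0.002, -1.0]]
wrist_force: [-4.1, 7.2, 8.1]
width: 0.0187
```

```bash
cat > sw.py <<'E'
from h import *
s=env.sense(); p=np.array(s['position']); R=np.array(s['tool_rot']); print(s['time_s'],p,'F tool',R.T@s['wrist_force'],s['width'])
print('yaw',np.degrees(np.arctan2(R[1,0],R[0,0])))
piv=np.array([.63625,-.00708]); v=piv-p[:2]
print('radius',np.linalg.norm(v),'swing',np.arctan2(v[1],v[0])-np.arctan2(.264,.965))
E
python3 sw.py
```

```text
15.4 [ 0.5965826  -0.12970378  0.15029575] F tool [ 5.64503369 -6.08550668 -8.02683699] 0.018664781492667818
yaw 72.62744031102957
radius 0.1288801513522369 swing 0.990890960641813
```

Call:
jog_arm(deltas=[{"x": 0,"y": 0.2,"z": 0,"wx": 0,"wy": 0,"wz": -0.9,"hand": -1},{"x": 0.01,"y": 0.4,"z": 0,"wx": 0,"wy": 0,"wz": -1.8,"hand": -1},{"x": 0.02,"y": 0.6,"z": 0,"wx": 0,"wy": 0,"wz": -2.7,"hand": -1},{"x": 0.03,"y": 0.8,"z": 0,"wx": 0,"wy": 0,"wz": -3.6,"hand": -1},{"x": 0.04,"y": 1.0,"z": 0,"wx": 0,"wy": 0,"wz": -4.5,"hand": -1},{"x": 0.06,"y": 1.2,"z": 0,"wx": 0,"wy": 0,"wz": -5.3,"hand": -1},{"x": 0.08,"y": 1.3,"z": 0,"wx": 0,"wy": 0,"wz": -5.8,"hand": -1},{"x": 0.08,"y": 1.4,"z": 0,"wx": 0,"wy": 0,"wz": -6.2,"hand": -1},{"x": 0.08,"y": 1.4,"z": 0,"wx": 0,"wy": 0,"wz": -6.2,"hand": -1},{"x": 0.08,"y": 1.4,"z": 0,"wx": 0,"wy": 0,"wz": -6.2,"hand": -1}])

```text
time_s: 16.4
position: [0.6097, -0.1331, 0.1503]
tool_rot: [[0.196, 0.981, -0.002], [0.981, -0.196, 0.003], [0.002, -0.002, -1.0]]
wrist_force: [-4.9, 7.0, 8.7]
width: 0.0186
```

```bash
python3 sw.py
```

```text
16.4 [ 0.60965705 -0.1330525   0.1503078 ] F tool [ 5.94991891 -6.1851315  -8.64009872] 0.01860653807592685
yaw 78.70682887298922
radius 0.12874880543532433 swing 1.0957085890108273
```

Call:
jog_arm(deltas=[{"x": 0,"y": 0.05,"z": 0,"wx": 0,"wy": 0,"wz": -0.2,"hand": -1},{"x": 0,"y": 0.1,"z": 0,"wx": 0,"wy": 0,"wz": -0.4,"hand": -1},{"x": 0,"y": 0.15,"z": 0,"wx": 0,"wy": 0,"wz": -0.6,"hand": -1},{"x": 0,"y": 0.2,"z": 0,"wx": 0,"wy": 0,"wz": -0.8,"hand": -1},{"x": 0.01,"y": 0.25,"z": 0,"wx": 0,"wy": 0,"wz": -1,"hand": -1},{"x": 0.01,"y": 0.3,"z": 0,"wx": 0,"wy": 0,"wz": -1,"hand": -1},{"x": 0.01,"y": 0.3,"z": 0,"wx": 0,"wy": 0,"wz": -1,"hand": -1},{"x": 0.01,"y": 0.3,"z": 0,"wx": 0,"wy": 0,"wz": -1,"hand": -1},{"x": 0.01,"y": 0.3,"z": 0,"wx": 0,"wy": 0,"wz": -1,"hand": -1},{"x": 0.01,"y": 0.3,"z": 0,"wx": 0,"wy": 0,"wz": -1,"hand": -1}])

```text
time_s: 17.4
position: [0.6103, -0.1332, 0.1503]
tool_rot: [[0.18, 0.984, -0.006], [0.984, -0.18, 0.003], [0.002, -0.007, -1.0]]
wrist_force: [-11.7, 8.3, 11.5]
width: 0.0189
```

```bash
python3 sw.py
```

```text
17.4 [ 0.61032726 -0.13319722  0.15025476] F tool [  6.04783853 -13.05617748 -11.42466163] 0.0188913953289558
yaw 79.65610533699906
radius 0.12875380005666318 swing 1.1010339345424438
```

Force rose from 6 to 13 N with almost no motion, and the swing reads 1.101, so the arm is at the stop. I'll take one last check picture.

```bash
python3 - <<'E'
from h import *
snap('scene','s9'); a=cv2.imread('pics/s9.png')[140:300,180:480]
cv2.imwrite('pics/c9.png',cv2.resize(a,(780,416),interpolation=cv2.INTER_CUBIC))
E
python3 sw.py
```

```text
17.45 [ 0.61033006 -0.13323084  0.15026488] F tool [  5.16561903 -13.18885499 -11.94515707] 0.01837656329940134
yaw 79.64933920905922
radius 0.12878617371447953 swing 1.1011077549692145
```

View pics/c9.png

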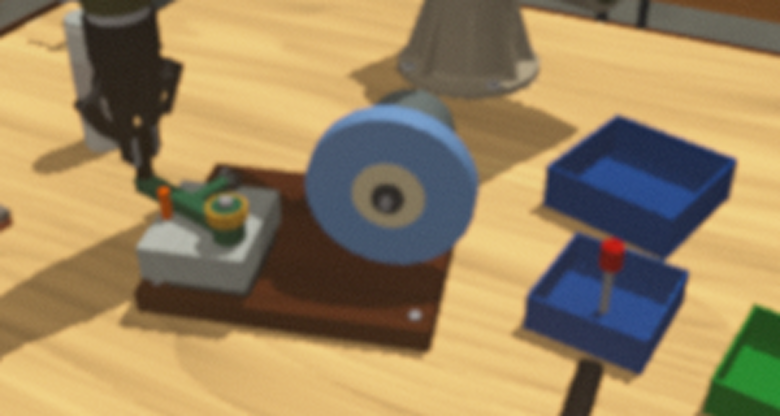

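The arm rests against the orange stop at (165,200) with the gripper on its handle. The pin stands in the small blue tray at (610,275), and the can is upright. I'll hand it in.

```bash
python3 -c "
from workcell import env; env.sign_off()"
```

```text
the job is handed in; nothing more can be done
```

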